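# Refit and lock the blade cover of the sauce mill

## Task

The washed blade cover of the white sauce mill is drying on the pins of the green slanted drip stand. Pull the mill's red locking knob fully out, lift the cover off the stand and seat it flat on the two pins of the mill's sloping steel face, then push the red knob fully home so that its bolt locks the cover down. Leave everything else on the table where it stands.

Things in the scene. Friction and masses are not known exactly. Their poses are not given: they have to be found in the camera images.
- cover: Blue plate 100 (x) x 130 (y) x 6 mm, 0.3 kg. Black upright rib handle in its middle: 16 mm thick (x), 70 long (y), 6 to 48 mm above the underside. Two 18 mm square holes at y = -42, +42 mm. Origin: centre of the underside, z out on the handle's side. Same after a half turn about z. Starts flat on the stand's slope, over its pins.
- mill_face: Sloping steel face of the white mill (fixed, left or right), leaning 26 degrees to its front, roughly towards the robot; x -75 to 75, y -73 to 148 mm. Origin: middle of the cover's seat, on the face, 105 mm above the table. x up the slope, y along it to the left seen from the robot, z out of it. The cover's underside goes flat on it, holes over the pins, its z along this z, either way round.
- mill_pin (a point): Foot of one of the two pins on the mill's face, at face y = +42 mm (the other at y = -42 mm). They stand along the face's z, 12 mm across and 20 mm high, the top 8 mm a cone. Behind the face (x over 75 mm) are housing and motor, no more than 145 mm above the table.
- knob (a joint): Slide of the red knob along the face's +y, m: 0 = home (bolt end at face y = 54 mm, 11 mm over the seated cover's edge; with the cover off it stands in its way), 0.036 = fully out, clear of the cover. Needs about 4 N; stays where left. Bolt 14 mm wide, 10 to 18 mm above the face, in a guide (x -15 to 15, y 72 to 86 mm, 24 mm high).
- knob_grip (a point): Grip point on the red knob block, moving with it: on the block's middle line, 46 mm above the face, at face x = 0, y = 98 mm when home. The block measures 30 mm along the face's x, 20 mm along its y, and stands 24 to 58 mm above the face.
- stand_face: Green sloping tray of the grey drip stand (fixed, on the other side from the mill), leaning 20 degrees to its front, roughly towards the robot; 125 (x) x 150 (y) mm. Origin: on its surface midway between its two pins, 82 mm above the table. x up the slope, y along it, z out of it. Pins as on the mill, at y = -42 and +42 mm.
- bottle: bystander, to be left alone: green glass oil bottle with a red cap, standing between the mill and the stand, 64 mm across, 190 mm high. Origin: centre of its underside, z up.
- jar: bystander, to be left alone: glass jar with a yellow lid, 66 mm across, 100 mm high. Origin: centre of its underside, z up.
- bowl: bystander, to be left alone: steel bowl, 150 mm across, 65 mm high. Origin: centre of its underside, z up.
- beaker: bystander, to be left alone: white plastic cup, 90 mm across, 100 mm high. Origin: centre of its underside, z up.
- turner: bystander, to be left alone: spatula with a black handle, 270 mm long, lying on the green board. Origin: centre of its underside, z up.
- spoon: bystander, to be left alone: spoon with a black handle, 200 mm long, lying on the table. Origin: centre of its underside, z up.
Things that resemble listed ones, but are neither listed nor needed, are in the scene too. What is shaped like the cover but pink is not meant.

How it is judged:
On the way, in this order (a step that is already met when the one before it is completed fails the run):
1. the red knob is pulled fully out (value of joint knob above 0.031 m), for 0.1 s.
2. the cover is seated flat on the mill's two pins while the knob is still out (x of cover in the frame of mill_face between -0.007 and 0.007 m and y of cover in the frame of mill_face between -0.007 and 0.007 m and z of cover in the frame of mill_face between -0.004 and 0.0045 m and angle between the z axis of cover and the z axis of mill_face, either way round below 0.06 rad and angle between the y axis of cover and the y axis of mill_face, either way round below 0.15 rad and value of joint knob above 0.02 m), for 0.2 s.
At the end, for the whole second after the job is handed in: The cover lies at rest on the mill's face with both pins through its holes: its origin within 7 mm of the seat's middle along each direction of the face, its underside within 4.5 mm of the face, within 0.06 rad of parallel and 0.15 rad of straight; the red knob is within 5 mm of home (x of cover in the frame of mill_face between -0.007 and 0.007 m and y of cover in the frame of mill_face between -0.007 and 0.007 m and z of cover in the frame of mill_face between -0.004 and 0.0045 m and angle between the z axis of cover and the z axis of mill_face, either way round below 0.06 rad and angle between the y axis of cover and the y axis of mill_face, either way round below 0.15 rad and value of joint knob below 0.005 m and linear speed of cover below 0.01 m/s); the robot touches nothing.
It fails at once if a bystander is moved by more than 30 mm (distance of any of bottle, jar, bowl, beaker, turner, spoon from where it was at the start of the episode above 0.03 m).
It also fails if it takes over 69 s, if anything falls off the work surface, if the arm or the gripper's body presses on something with over 40 N, if the wrist force passes 120 N, or if a joint passes its speed limit or range.

## Robot

A 6-joint arm with a two-finger parallel gripper is mounted at the origin on the work surface. World frame = base frame: x ahead of the robot, y to its left, z up, the work surface at z = 0. Lengths are in m, angles in rad, forces in N, time in s.
With the tool pointing down it reaches from about 0.325 to 0.9 m from the base axis. Payload 6.1 kg.
Tool frame: the origin (TCP) lies at the very end of the fingers, on their centre line; the grasp point (between the pads) lies 19 mm behind it; z points along the fingers, y is the line along which they close (so a half turn about z gives the same grasp; the last joint's range is limited). The gripper opens to 87 mm and grips with 3 to 60 N. Pads are 19 mm wide; open, the fingers measure 117 mm over their backs; the gripper's body (75 mm by 190 mm) begins 51 mm behind the grasp point.
Start: joints at [-1.387, 0.22, 1.526, -0, 1.395, -0.126], TCP at [0.191, -0.595, 0.223] pointing down, gripper open.
Joint ranges: [-2.98, 2.98], [-0.91, 2.08], [0.09, 2.57], [-1.24, 4.39], [0.2, 2.65], [-2.68, 2.68]. Speed limits (rad/s): [2.57, 2.57, 3.01, 3.14, 3.14, 3.14].

## Interface

Orientations are given as a rotation vector (axis times angle).
In Python, from cell import env gives the robot as it stands.
- The arm moves only by the tool play_rows, never from a script. Its argument "steps" is a list of rows, each an object of numbers: "tx", "ty", "tz": the shift along the tool's x, y, z normalised to -1 to 1, where 1 is 0.15 m; "twist": the turn about the tool's z normalised to -1 to 1, where 1 is 120 degrees; "hand": the opening, from 0 (shut) to 1 (fully open). In form: [{"tx": .., "ty": .., "tz": .., "twist": .., "hand": ..}, ...]. A call has 1 to 10 rows; each row is the pose to reach, as a shift and turn from the pose commanded when the call began, along the tool's axes at that moment; what a row does not reach only later rows make up. A row lasts 1/8 s, in which the tool goes at most 62.5 mm and 10.7 degrees, less where a joint would pass 70% of its speed; a pose out of reach is approached as far as the arm can. A call with a number of a shift or a turn outside -1 to 1 is refused whole. A call with a gripper value outside its range is refused whole. The fingers move at their own pace and stop on an object; the grip force is fixed at half the most. Time passes only in rows, so rows that repeat a pose let the fingers close. It gives the time, the measured TCP pose, the force, the opening and the grip force at its end, in the units of the state.
- env.get_state(): the state, without advancing time (a new reading comes with each control period).
- env.get_image(name): name is "side" or "top" or "wrist"; returns a dict with "frame" (480x640x3 uint8, blue, green, red), "camera_matrix" (3x3 intrinsics, pixels), "position" and "orientation" of the camera in the world; the wrist camera has in their place "hand_eye" (4x4, takes a point from camera to tool coordinates, whose origin is the TCP and whose axes are the flange's). Camera axes: x right, y down, z forward; pixel columns grow to the right and rows downward; lengths in m; the calibration is good to about 2 mm. A picture is of the moment at which its call begins: read the wrist's pose just before it. There is no depth.
- env.hand_in(): hands the job in; it is judged then, once.
The state is a dict: "clock": time; "joint_positions": joint angles; "joint_velocities": joint speeds; "joint_efforts": joint torques, N m; "tool_pos": TCP position; "tcp_rot": TCP orientation; "ft_force": force on the tool from outside, world axes, zero at the start; "torque": the same for the moment, N m; "gripper_width": finger opening in m; "finger_force": force on a finger pad.
Only numpy, scipy, OpenCV 4.12 (cv2) and the standard library are available. Lean on these libraries where they do the work, as an engineer would, in place of code of your own. Each camera call takes 0.05 s, during which the arm holds its last target. There are 200 camera calls.

## Working session

There is one attempt and no reset: what is moved stays moved. The work goes in short steps, Python scripts to look and compute and a tool call to move; the robot and the scene stay as the last step left them, time stands still between calls to the robot, and variables do not carry over. Pictures are saved under pics/ and viewed, at most 11 in all, crops included, and the job is handed in when it is done.

Besides the shell and the picture viewer there is one more tool, called after "Emit:" by a JSON object that holds its "fn" and its "kwargs", one argument or row to a line. play_rows: Moves the arm, as the interface text tells. Scaled input: -1 to 1 covers 0.15 m each way for a shift and 120 degrees each way for a turn. Its arguments: {"type":"object","properties":{"steps":{"type":"array"}},"required":["steps"]}

```bash
mkdir -p pics; ls; cat > h.py <<'E'
import numpy as np, cv2, json
from cell import env
from scipy.spatial.transform import Rotation as R
def rot(o):
    o=np.asarray(o,float); return o if o.shape==(3,3) else R.from_rotvec(o).as_matrix()
def grab(n):
    s=env.get_state(); d=env.get_image(n); K=np.array(d["camera_matrix"])
    if n=="wrist":
        T=np.eye(4); T[:3,:3]=rot(s["tcp_rot"]); T[:3,3]=s["tool_pos"]; T=T@np.array(d["hand_eye"])
        Rm,p=T[:3,:3],T[:3,3]
    else: Rm,p=rot(d["orientation"]),np.array(d["position"])
    return d["frame"],K,Rm,p
def save(n,f):
    im,K,Rm,p=grab(n); cv2.imwrite(f"pics/{f}.png",im); np.savez(f"pics/{f}.npz",im=im,K=K,R=Rm,p=p)
def load(f):
    d=np.load(f"pics/{f}.npz"); return d["im"],d["K"],d["R"],d["p"]
def ray(c,uv):
    _,K,Rm,p=c; return p, Rm@np.linalg.inv(K)@np.array([uv[0],uv[1],1.])
def onz(c,uv,z):
    p,d=ray(c,uv); return p+d*(z-p[2])/d[2]
def tri(c1,u1,c2,u2):
    p,d=ray(c1,u1); q,e=ray(c2,u2); d/=np.linalg.norm(d); e/=np.linalg.norm(e)
    t=np.linalg.lstsq(np.c_[d,-e],q-p,rcond=None)[0]; a=p+t[0]*d; b=q+t[1]*e
    return (a+b)/2, np.linalg.norm(a-b)
def proj(c,X):
    _,K,Rm,p=c; v=K@Rm.T@(np.asarray(X)-p); return v[:2]/v[2]
E
python3 - <<'E'
from h import *
for n in("side","top","wrist"):
    save(n,n+"0"); print(n,load(n+"0")[3].round(3),load(n+"0")[2].round(2).tolist(),load(n+"0")[1][0,0])
s=env.get_state();print({k:np.round(v,3).tolist() for k,v in s.items()})
E
```

```text
pics
side [ 0.277 -1.332  1.286] [[0.99, -0.09, 0.09], [-0.13, -0.64, 0.76], [-0.01, -0.77, -0.64]] 558.9557384309231
top [0.147 0.058 1.8  ] [[-0.02, -0.98, 0.19], [-1.0, 0.02, 0.0], [-0.0, -0.19, -0.98]] 554.1917009574155
wrist [ 0.269 -0.572  0.383] [[0.31, -0.91, -0.29], [-0.95, -0.29, -0.09], [-0.0, 0.3, -0.95]] 403.8773167460996
{'clock': 0.15, 'joint_positions': [-1.387, 0.221, 1.527, 0.0, 1.395, -0.126], 'joint_velocities': [-0.001, -0.001, -0.004, -0.0, 0.001, -0.0], 'joint_efforts': [0.001, -49.519, -38.788, 0.07, 0.053, -0.0], 'tool_pos': [0.19, -0.595, 0.222], 'tcp_rot': [-3.102, -0.485, 0.0], 'ft_force': [0.658, -0.178, 0.202], 'torque': [0.092, 0.054, -0.017], 'finger_force': 0.0, 'gripper_width': 0.087}
```

View pics/top0.png

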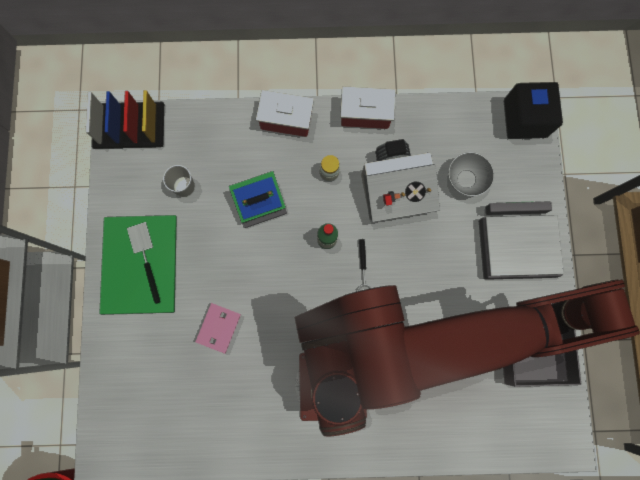

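View pics/side0.png

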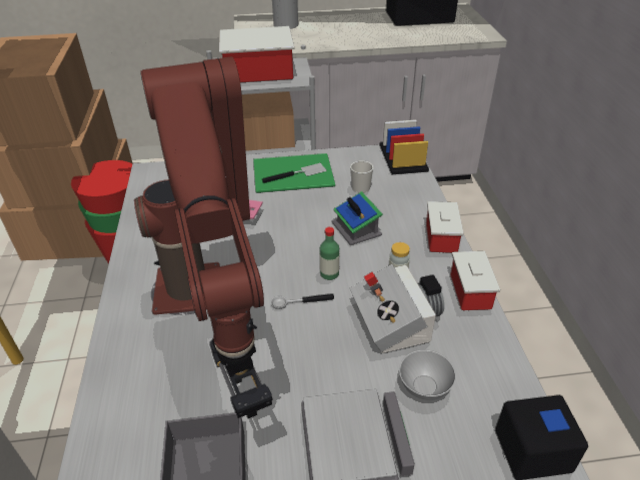

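```bash
python3 - <<'E'
from h import *
t=load("top0")[0]; s=load("side0")[0]
f=lambda a,w,h:cv2.resize(a,(w,h),interpolation=cv2.INTER_CUBIC)
top=np.hstack([f(t[160:235,220:300],400,300),f(t[145:225,355:445],400,300)])
bot=np.hstack([f(s[190:250,325:390],400,300),f(s[255:355,340:440],400,300)])
cv2.imwrite("pics/crop0.png",np.vstack([top,bot]))
E
```

```text
(no output)
```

View pics/crop0.png

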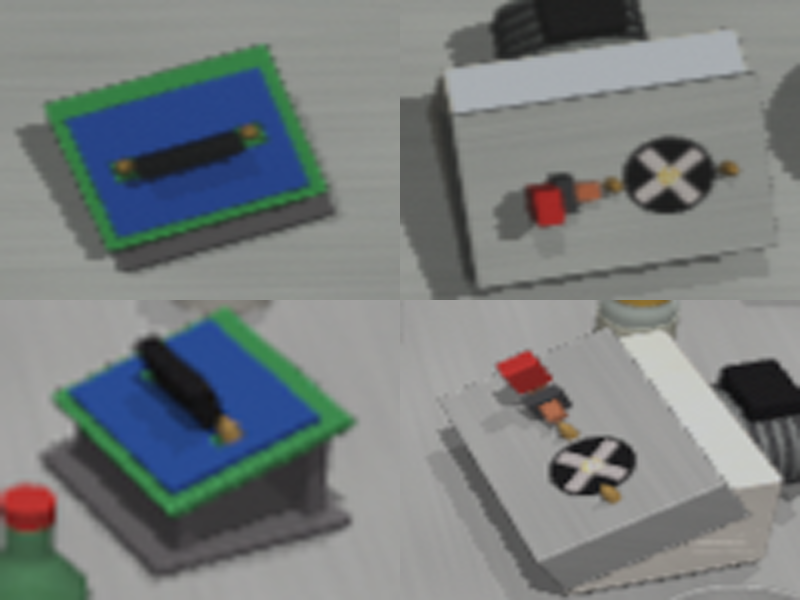

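```bash
python3 - <<'E'
from h import *
t=load("top0"); s=load("side0")
T={'mL':(403,194.3),'mR':(429.3,189.8),'sL':(244.6,201),'sR':(270,193),'knob':(355+548/4.44-400/4.44,145+205/3.75)}
S={'mL':(340+(568-400)/4,255+(430-300)/3),'mR':(340+(610-400)/4,255+(492-300)/3),'sR':(325+230/6.15,190+(430-300)/5),'knob':(340+(525-400)/4,255+(372-300)/3)}
for k in T:
    a=onz(t,T[k],{'m':.118,'s':.096,'k':.14}[k[0]]).round(3)
    print(k,a, [np.round(x,3) for x in tri(t,T[k],s,S[k])] if k in S else '')
E
```

```text
mL [ 0.582 -0.236  0.118] [array([ 0.584, -0.237,  0.112]), np.float64(0.001)]
mR [ 0.594 -0.319  0.118] [array([ 0.596, -0.32 ,  0.114]), np.float64(0.001)]
sL [0.578 0.262 0.096] 
sR [0.602 0.182 0.096] [array([0.605, 0.182, 0.089]), np.float64(0.002)]
knob [ 0.56  -0.186  0.14 ] [array([ 0.56 , -0.185,  0.144]), np.float64(0.002)]
```

Cover candidates: the blue plate with a black rib on the green tray, top (258,197), which matches. The pink plate (218,328), the blue book (112,117) and the black box with a blue patch (540,97) don't. Knob candidates: the red block on the mill, top (389,199). The red bottle cap (328,230) and the red boxes (285,113) don't fit. The crop confirms the blue cover on two brass pins and the red block beside the mill's guide.

Emit:
{"fn": "play_rows", "kwargs": {
  "steps": [
    {"tx": 0.33,"ty": -0.16,"tz": -0.25,"twist": 0,"hand": 1},
    {"tx": 0.66,"ty": -0.33,"tz": -0.4,"twist": 0.05,"hand": 1},
    {"tx": 1,"ty": -0.5,"tz": -0.4,"twist": 0.08,"hand": 1}
  ]
}}

```text
clock: 0.52
tool_pos: [0.3119, -0.478, 0.2851]
tcp_rot: [3.13, 0.218, 0.003]
ft_force: [1.0, -0.3, 0.7]
gripper_width: 0.0874
finger_force: 0.0
```

Emit:
{"fn": "play_rows", "kwargs": {
  "steps": [
    {"tx": 0.4,"ty": -0.16,"tz": 0,"twist": 0,"hand": 1},
    {"tx": 0.8,"ty": -0.33,"tz": 0,"twist": 0,"hand": 1},
    {"tx": 1,"ty": -0.5,"tz": 0,"twist": 0,"hand": 1}
  ]
}}

```text
clock: 0.9
tool_pos: [0.4504, -0.3808, 0.2821]
tcp_rot: [-3.133, -0.226, -0.0]
ft_force: [0.1, -0.7, 0.6]
gripper_width: 0.0867
finger_force: 0.0
```

Emit:
{"fn": "play_rows", "kwargs": {
  "steps": [
    {"tx": 0.4,"ty": -0.2,"tz": 0,"twist": 0,"hand": 1},
    {"tx": 0.8,"ty": -0.4,"tz": 0,"twist": 0,"hand": 1},
    {"tx": 0.9,"ty": -0.7,"tz": 0,"twist": 0,"hand": 1},
    {"tx": 0.9,"ty": -0.7,"tz": 0,"twist": 0,"hand": 1},
    {"tx": 0.9,"ty": -0.7,"tz": 0,"twist": 0,"hand": 1}
  ]
}}

```text
clock: 1.52
tool_pos: [0.567, -0.2596, 0.2823]
tcp_rot: [3.133, 0.224, -0.001]
ft_force: [-0.1, -0.4, 0.3]
gripper_width: 0.0872
finger_force: 0.0
```

```bash
python3 - <<'E'
from h import *
save("wrist","w1"); s=env.get_state(); print(s["clock"],np.round(s["tool_pos"],4),np.round(s["tcp_rot"],3),np.round(s["ft_force"],2))
t=load("top0"); c=load("w1")
print("bottle",onz(t,(328,230),.19),"jar",onz(t,(330,163),.1))
for X in ([.594,-.278,.105],[.554,-.184,.146]): print(proj(c,X))
E
```

```text
1.575 [ 0.5667 -0.2603  0.2824] [ 3.133e+00  2.220e-01 -1.000e-03] [-0.28 -0.53  0.14]
bottle [0.45980858 0.00445116 0.19      ] jar [ 0.69541201 -0.01159191  0.1       ]
[338.96977324 183.05906917]
[212.39772125 226.26978517]
```

View pics/w1.png

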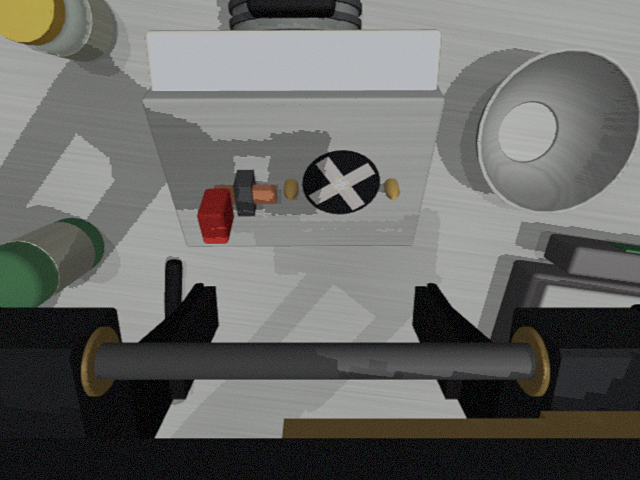

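```bash
cat >> h.py <<'E'
def brass(c,box,lo=(10,90,70),hi=(24,255,255)):
    x0,y0,x1,y1=box; h=cv2.cvtColor(c[0][y0:y1,x0:x1],cv2.COLOR_BGR2HSV)
    n,l,st,ce=cv2.connectedComponentsWithStats(cv2.inRange(h,lo,hi))
    return [(st[i,4],(ce[i]+[x0,y0]).round(1),st[i,:4]+[x0,y0,0,0]) for i in range(1,n) if st[i,4]>25]
def frame(yaw,lean):
    x=np.array([np.cos(yaw)*np.cos(lean),np.sin(yaw)*np.cos(lean),np.sin(lean)]); y=np.array([-np.sin(yaw),np.cos(yaw),0])
    return np.c_[x,y,np.cross(x,y)]
def heading(s=None):
    s=s or env.get_state(); x=rot(s["tcp_rot"])[:,0]; return np.degrees(np.arctan2(x[1],x[0]))
def go(target,head):
    s=env.get_state(); d=rot(s["tcp_rot"]).T@(np.asarray(target)-s["tool_pos"])
    tw=(heading(s)-head+180)%360-180
    print("pos",np.round(s["tool_pos"],4),"head",round(heading(s),2),"-> t",np.round(d/.15,3),"twist",round(tw/120,3))
E
python3 - <<'E'
from h import *
c=load("w1")
for b in brass(c,(280,160,410,215)): print(b)
b=brass(c,(180,170,245,250),(0,150,60),(6,255,255)); print(b)
E
```

```text
(np.int32(242), array([290.6, 188.6]), array([284, 179,  14,  22]))
(np.int32(235), array([391.4, 188.5]), array([384, 179,  15,  21]))
[(np.int32(1356), array([215. , 215.8]), array([198, 189,  35,  54]))]
```

```bash
python3 - <<'E'
from h import *
c=load("w1"); t=load("top0"); s=load("side0")
L=onz(c,(290.6,188.6),.1131);Rr=onz(c,(391.4,188.5),.1131); D=onz(c,(341,182),.105)
v=L-Rr; yaw=np.arctan2(-v[0],v[1]); F=frame(yaw,np.radians(26)); O=(L+Rr)/2-.009*F[:,2]
print(L,Rr,"len",np.linalg.norm(v),"yaw",np.degrees(yaw),"head",heading(),"O",O,"disc",D)
for n,cc in (('top',t),('side',s)):
  b=brass(cc,(395,180,436,200) if n=='top' else (375,290,400,325))
  print(n,b,[proj(cc,O+F@[0,y,.009]).round(1) for y in(.042,-.042)])
G=O+F@[0,.098,.046]; print("grip",G,proj(c,G),proj(t,G),proj(s,G)); np.savez("mill.npz",F=F,O=O)
print([b[1] for b in brass(t,(380,190,396,210),(0,150,60),(5,255,255))],[b[1] for b in brass(s,(360,268,382,290),(0,150,60),(5,255,255))])
for y in(.088,.108): print([proj(c,O+F@[x,y,.058]).round(1).tolist() for x in (-.015,.015)])
E
```

```text
[ 0.58507158 -0.23850842  0.1131    ] [ 0.59702724 -0.32091311  0.1131    ] len 0.08326746434880675 yaw 8.255141259408111 head 8.115056467552664 O [ 0.59495387 -0.27914429  0.10501085] disc [ 0.59512937 -0.27954861  0.105     ]
top [] [array([403.4, 193.6]), array([429.6, 189.3])]
side [] [array([382.3, 298.5]), array([392.9, 319.5])]
grip [ 0.56092676 -0.18505505  0.14635538] [214.28785289 217.90262969] [388.29956549 198.89517407] [371.0436966  278.28888278]
[array([387.9, 199.5])] [array([370.7, 278.9])]
[[227.9, 243.1], [221.7, 212.9]]
[[201.7, 243.1], [193.6, 212.9]]
```

```bash
python3 - <<'E'
from h import *
go([.561,-.185,.136],8.25)
E
```

```text
pos [ 0.5667 -0.2603  0.2824] head 8.12 -> t [ 0.034 -0.503  0.976] twist -0.001
```

Emit:
{"fn": "play_rows", "kwargs": {
  "steps": [
    {"tx": 0.02,"ty": -0.25,"tz": 0.1,"twist": 0,"hand": 1},
    {"tx": 0.034,"ty": -0.503,"tz": 0.3,"twist": 0,"hand": 1},
    {"tx": 0.034,"ty": -0.503,"tz": 0.5,"twist": 0,"hand": 1},
    {"tx": 0.034,"ty": -0.503,"tz": 0.7,"twist": 0,"hand": 1},
    {"tx": 0.034,"ty": -0.503,"tz": 0.87,"twist": 0,"hand": 1},
    {"tx": 0.034,"ty": -0.503,"tz": 0.975,"twist": 0,"hand": 1},
    {"tx": 0.034,"ty": -0.503,"tz": 0.975,"twist": 0,"hand": 1}
  ]
}}

```text
clock: 2.45
tool_pos: [0.5604, -0.1847, 0.1351]
tcp_rot: [-3.133, -0.221, 0.003]
ft_force: [0.9, 0.0, 0.3]
gripper_width: 0.0869
finger_force: 0.0
```

Emit:
{"fn": "play_rows", "kwargs": {
  "steps": [
    {"tx": 0,"ty": 0,"tz": 0,"twist": 0,"hand": 0},
    {"tx": 0,"ty": 0,"tz": 0,"twist": 0,"hand": 0},
    {"tx": 0,"ty": 0,"tz": 0,"twist": 0,"hand": 0},
    {"tx": 0,"ty": 0,"tz": 0,"twist": 0,"hand": 0},
    {"tx": 0,"ty": 0,"tz": 0,"twist": 0,"hand": 0},
    {"tx": 0,"ty": 0,"tz": 0,"twist": 0,"hand": 0}
  ]
}}

```text
clock: 3.2
tool_pos: [0.5615, -0.184, 0.1363]
tcp_rot: [-3.134, -0.223, 0.0]
ft_force: [-0.2, -0.4, -0.2]
gripper_width: 0.0354
finger_force: 0.0
```

Still closing; give it more time, then pull.

Emit:
{"fn": "play_rows", "kwargs": {
  "steps": [
    {"tx": 0,"ty": 0,"tz": 0,"twist": 0,"hand": 0},
    {"tx": 0,"ty": 0,"tz": 0,"twist": 0,"hand": 0},
    {"tx": 0,"ty": 0,"tz": 0,"twist": 0,"hand": 0},
    {"tx": 0,"ty": 0,"tz": 0,"twist": 0,"hand": 0}
  ]
}}

```text
clock: 3.7
tool_pos: [0.5614, -0.1834, 0.1362]
tcp_rot: [-3.133, -0.224, 0.0]
ft_force: [-1.2, 3.9, 1.7]
gripper_width: 0.0199
finger_force: 30.0
```

Emit:
{"fn": "play_rows", "kwargs": {
  "steps": [
    {"tx": 0,"ty": -0.06,"tz": 0,"twist": 0,"hand": 0},
    {"tx": 0,"ty": -0.12,"tz": 0,"twist": 0,"hand": 0},
    {"tx": 0,"ty": -0.18,"tz": 0,"twist": 0,"hand": 0},
    {"tx": 0,"ty": -0.22,"tz": 0,"twist": 0,"hand": 0},
    {"tx": 0,"ty": -0.24,"tz": 0,"twist": 0,"hand": 0},
    {"tx": 0,"ty": -0.24,"tz": 0,"twist": 0,"hand": 0},
    {"tx": 0,"ty": -0.24,"tz": 0,"twist": 0,"hand": 0}
  ]
}}

```text
clock: 4.58
tool_pos: [0.5561, -0.1478, 0.1362]
tcp_rot: [-3.132, -0.223, 0.001]
ft_force: [-0.8, 0.2, 0.2]
gripper_width: 0.0197
finger_force: 30.0
```

```bash
python3 - <<'E'
from h import *
m=np.load("mill.npz");F,O=m["F"],m["O"]
s=env.get_state(); print("tcp in face",F.T@(np.array(s["tool_pos"])-O),s["gripper_width"],s["finger_force"])
E
```

```text
tcp in face [-0.00387584  0.13556425  0.0366339 ] 0.019692300408230598 29.995355929713696
```

Emit:
{"fn": "play_rows", "kwargs": {
  "steps": [
    {"tx": 0,"ty": 0,"tz": 0,"twist": 0,"hand": 1},
    {"tx": 0,"ty": 0,"tz": 0,"twist": 0,"hand": 1},
    {"tx": 0,"ty": 0,"tz": 0,"twist": 0,"hand": 1},
    {"tx": 0,"ty": 0,"tz": -0.2,"twist": 0,"hand": 1},
    {"tx": 0,"ty": 0,"tz": -0.6,"twist": 0,"hand": 1},
    {"tx": 0,"ty": 0,"tz": -1,"twist": 0,"hand": 1}
  ]
}}

```text
clock: 5.32
tool_pos: [0.556, -0.1483, 0.2876]
tcp_rot: [-3.133, -0.223, 0.001]
ft_force: [0.8, 0.4, 0.1]
gripper_width: 0.0723
finger_force: 0.0
```

```bash
python3 - <<'E'
from h import *
m=np.load("mill.npz");F,O=m["F"],m["O"]
save("wrist","w2"); save("top","top2")
for n,bx in(("w2",(0,0,640,330)),("top2",(370,180,400,215))):
    c=load(n); b=brass(c,bx,(0,150,60),(5,255,255)); print(n,b)
    for k in(.03,.036): print(k,proj(c,O+F@[0,.098+k,.041]).round(1))
s=env.get_state(); print(s["tool_pos"])
E
```

```text
w2 [(np.int32(1134), array([314.4, 220.2]), array([302, 194,  26,  53])), (np.int32(58), array([ 99.2, 304.5]), array([ 88, 302,  21,   5]))]
0.03 [321.9 218.3]
0.036 [314.2 218.3]
top2 [(np.int32(51), array([376.2, 200.3]), array([373, 197,   7,   9]))]
0.03 [378.4 200.2]
0.036 [376.5 200.5]
[ 0.55998852 -0.14986638  0.29553357]
```

Emit:
{"fn": "play_rows", "kwargs": {
  "steps": [
    {"tx": 0.05,"ty": -0.33,"tz": 0,"twist": 0,"hand": 1},
    {"tx": 0.1,"ty": -0.66,"tz": 0,"twist": 0,"hand": 1},
    {"tx": 0.17,"ty": -1,"tz": 0,"twist": 0,"hand": 1}
  ]
}}

```text
clock: 5.8
tool_pos: [0.5602, 0.0049, 0.286]
tcp_rot: [-3.134, -0.222, -0.0]
ft_force: [1.3, 0.6, 1.3]
gripper_width: 0.0868
finger_force: 0.0
```

Emit:
{"fn": "play_rows", "kwargs": {
  "steps": [
    {"tx": 0.1,"ty": -0.4,"tz": 0,"twist": -0.03,"hand": 1},
    {"tx": 0.2,"ty": -0.8,"tz": 0,"twist": -0.06,"hand": 1},
    {"tx": 0.22,"ty": -1,"tz": 0,"twist": -0.07,"hand": 1},
    {"tx": 0.22,"ty": -1,"tz": 0,"twist": -0.07,"hand": 1}
  ]
}}

```text
clock: 6.3
tool_pos: [0.5712, 0.1591, 0.2856]
tcp_rot: [-3.108, -0.458, 0.001]
ft_force: [-0.3, -0.1, -0.1]
gripper_width: 0.087
finger_force: 0.0
```

Emit:
{"fn": "play_rows", "kwargs": {
  "steps": [
    {"tx": 0,"ty": -0.25,"tz": 0,"twist": 0,"hand": 1},
    {"tx": 0,"ty": -0.25,"tz": 0,"twist": 0,"hand": 1},
    {"tx": 0,"ty": -0.25,"tz": 0,"twist": 0,"hand": 1}
  ]
}}

```text
clock: 6.68
tool_pos: [0.5613, 0.1916, 0.2861]
tcp_rot: [3.108, 0.451, -0.0]
ft_force: [-0.3, 0.6, -1.5]
gripper_width: 0.0867
finger_force: 0.0
```

```bash
python3 - <<'E'
from h import *
save("wrist","w3"); s=env.get_state(); print(s["clock"],s["tool_pos"],heading(s))
c=load("w3"); print(brass(c,(200,100,450,280)))
h=cv2.cvtColor(c[0],cv2.COLOR_BGR2HSV)
for lo,hi in (((105,120,40),(125,255,255)),((50,120,40),(75,255,255))): 
    m=cv2.inRange(h,lo,hi); m[290:]=0
    k=max(cv2.findContours(m,cv2.RETR_EXTERNAL,2)[0],key=cv2.contourArea); print(cv2.minAreaRect(k),cv2.approxPolyDP(k,6,True)[:,0].tolist())
E
```

```text
6.725 [0.56143928 0.19140314 0.28621351] 16.474752054164373
[(np.int32(161), array([338.6, 161.4]), array([333, 155,  13,  15])), (np.int32(174), array([243.2, 163.7]), array([236, 157,  15,  16]))]
((288.85858154296875, 158.90670776367188), (104.48747253417969, 157.21713256835938), 88.40885925292969) [[366, 105], [210, 109], [228, 212], [361, 209]]
((288.55816650390625, 149.708984375), (130.08651733398438, 182.2263641357422), 88.49256896972656) [[378, 85], [196, 89], [221, 216], [369, 212]]
```

View pics/w3.png

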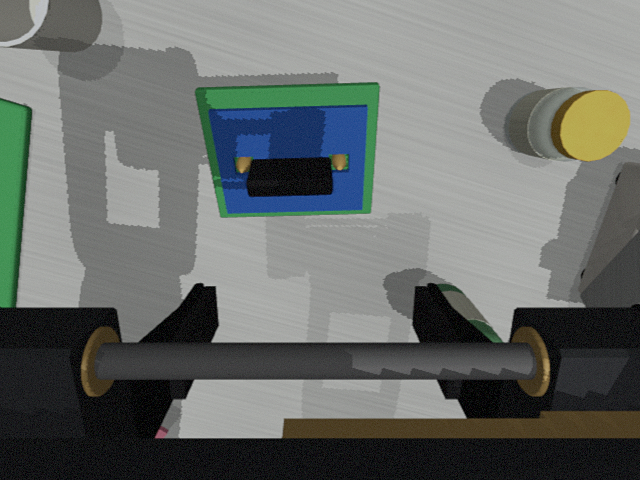

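```bash
python3 - <<'E'
from h import *
c=load("w3")
z=.082+.012*np.cos(np.radians(20))
L=onz(c,(243.2,163.7),z);Rr=onz(c,(338.6,161.4),z)
v=L-Rr; yaw=np.arctan2(-v[0],v[1]); F=frame(yaw,np.radians(20)); O=(L+Rr)/2-.012*F[:,2]
print("len",np.linalg.norm(v),"yaw",np.degrees(yaw),"O",O)
def onplane(uv,h):
    p,d=ray(c,uv); n=F[:,2]; t=((O+h*n-p)@n)/(d@n); return F.T@(p+t*d-O)
for uv in ([366,105],[210,109],[228,212],[361,209]): print("blue",onplane(uv,.006).round(4))
for uv in ([378,85],[196,89],[221,216],[369,212]): print("green",onplane(uv,0).round(4))
g=cv2.cvtColor(c[0],cv2.COLOR_BGR2HSV)[:,:,2]; m=(g<45).astype(np.uint8); m[:140]=0;m[215:]=0;m[:,:230]=0;m[:,350:]=0
n,l,st,ce=cv2.connectedComponentsWithStats(m); i=1+np.argmax(st[1:,4]); print(st[i],ce[i])
x,y,w,hh,_=st[i]
for uv in ((247.5,194.5),(331.5,193)): print("handle top front",onplane(uv,.048).round(4))
for uv in ((250,159),(330,157.5)): print("top rear",onplane(uv,.048).round(4))
np.savez("stand.npz",F=F,O=O)
E
```

```text
len 0.08288239722979855 yaw 17.87893049147762 O [0.59736263 0.22222514 0.082     ]
blue [ 0.0466 -0.0633  0.006 ]
blue [0.0465 0.0631 0.006 ]
blue [-0.0538  0.0639  0.006 ]
blue [-0.054 -0.064  0.006]
green [ 0.0604 -0.0728 -0.    ]
green [ 0.0609  0.073  -0.    ]
green [-0.0623  0.0731 -0.    ]
green [-0.0617 -0.0728  0.    ]
[ 247  157   85   39 3041] [289.6971391  176.63630385]
handle top front [-0.0094  0.0344  0.048 ]
handle top front [-0.0099 -0.0338  0.048 ]
top rear [0.022  0.0286 0.048 ]
top rear [ 0.0217 -0.0326  0.048 ]
```

```bash
python3 - <<'E'
from h import *
m=np.load("stand.npz");F,O=m["F"],m["O"]
P=O+F@[-.003,0,.039]; print(P); go(P-[0,0,.011],17.9)
E
```

```text
[0.58198507 0.21726457 0.11762195]
pos [0.5614 0.1914 0.2862] head 16.47 -> t [ 0.18  -0.127  1.197] twist -0.012
```

Emit:
{"fn": "play_rows", "kwargs": {
  "steps": [
    {"tx": 0.18,"ty": -0.127,"tz": 0.2,"twist": -0.012,"hand": 1},
    {"tx": 0.18,"ty": -0.127,"tz": 0.55,"twist": -0.012,"hand": 1},
    {"tx": 0.18,"ty": -0.127,"tz": 0.85,"twist": -0.012,"hand": 1},
    {"tx": 0.18,"ty": -0.127,"tz": 0.85,"twist": -0.012,"hand": 1},
    {"tx": 0.18,"ty": -0.127,"tz": 0.85,"twist": -0.012,"hand": 1}
  ]
}}

```text
clock: 7.35
tool_pos: [0.5829, 0.2182, 0.1609]
tcp_rot: [-3.103, -0.489, -0.004]
ft_force: [0.4, -0.2, 0.7]
gripper_width: 0.0871
finger_force: 0.0
```

```bash
python3 - <<'E'
from h import *
m=np.load("stand.npz");F,O=m["F"],m["O"]
P=O+F@[-.003,0,.039]; go(P-[0,0,.011],17.9)
save("wrist","w4"); c=load("w4")
for y in(.035,-.035): print(proj(c,O+F@[-.003,y,.048]).round(1))
print(brass(c,(150,60,500,300)),[proj(c,O+F@[0,y,.012]).round(1) for y in(.042,-.042)])
E
```

```text
pos [0.5829 0.2182 0.1609] head 17.93 -> t [-0.009  0.004  0.362] twist 0.0
[246.3 282.6]
[379.1 282.7]
[(np.int32(392), array([243.1, 236.3]), array([233, 226,  21,  25])), (np.int32(386), array([382.1, 236.2]), array([372, 226,  22,  24]))] [array([242.2, 236.8]), array([383.8, 236.9])]
```

View pics/w4.png

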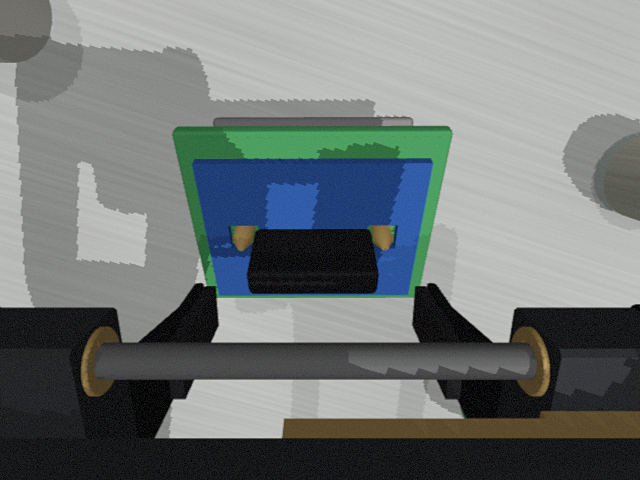

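Emit:
{"fn": "play_rows", "kwargs": {
  "steps": [
    {"tx": -0.009,"ty": 0.004,"tz": 0.15,"twist": 0,"hand": 1},
    {"tx": -0.009,"ty": 0.004,"tz": 0.27,"twist": 0,"hand": 1},
    {"tx": -0.009,"ty": 0.004,"tz": 0.36,"twist": 0,"hand": 1},
    {"tx": -0.009,"ty": 0.004,"tz": 0.36,"twist": 0,"hand": 1},
    {"tx": -0.009,"ty": 0.004,"tz": 0.36,"twist": 0,"hand": 0.6},
    {"tx": -0.009,"ty": 0.004,"tz": 0.36,"twist": 0,"hand": 0.6},
    {"tx": -0.009,"ty": 0.004,"tz": 0.36,"twist": 0,"hand": 0.6},
    {"tx": -0.009,"ty": 0.004,"tz": 0.36,"twist": 0,"hand": 0.6},
    {"tx": -0.009,"ty": 0.004,"tz": 0.36,"twist": 0,"hand": 0.6},
    {"tx": -0.009,"ty": 0.004,"tz": 0.36,"twist": 0,"hand": 0.6}
  ]
}}

```text
clock: 8.65
tool_pos: [0.5809, 0.218, 0.1056]
tcp_rot: [-3.103, -0.491, -0.002]
ft_force: [-0.4, 1.1, 4.9]
gripper_width: 0.0693
finger_force: 30.0
```

Emit:
{"fn": "play_rows", "kwargs": {
  "steps": [
    {"tx": -0.017,"ty": 0,"tz": -0.047,"twist": 0,"hand": 0.6},
    {"tx": -0.034,"ty": 0,"tz": -0.094,"twist": 0,"hand": 0.6},
    {"tx": -0.051,"ty": 0,"tz": -0.141,"twist": 0,"hand": 0.6},
    {"tx": -0.068,"ty": 0,"tz": -0.188,"twist": 0,"hand": 0.6},
    {"tx": -0.07,"ty": 0,"tz": -0.35,"twist": 0,"hand": 0.6},
    {"tx": -0.07,"ty": 0,"tz": -0.6,"twist": 0,"hand": 0.6},
    {"tx": -0.07,"ty": 0,"tz": -0.85,"twist": 0,"hand": 0.6},
    {"tx": -0.07,"ty": 0,"tz": -1,"twist": 0,"hand": 0.6},
    {"tx": -0.07,"ty": 0,"tz": -1,"twist": 0,"hand": 0.6}
  ]
}}

```text
clock: 9.78
tool_pos: [0.5714, 0.2147, 0.2573]
tcp_rot: [-3.103, -0.491, -0.007]
ft_force: [-0.5, -1.1, -2.4]
gripper_width: 0.0699
finger_force: 30.0
```

```bash
python3 - <<'E'
from h import *
save("wrist","w5"); c=load("w5"); s=env.get_state(); print(s["clock"],s["tool_pos"],heading(s),s["gripper_width"])
h=cv2.cvtColor(c[0],cv2.COLOR_BGR2HSV)
m=cv2.inRange(h,(105,120,40),(125,255,255)); m[300:]=0
k=max(cv2.findContours(m,cv2.RETR_EXTERNAL,2)[0],key=cv2.contourArea); print(cv2.approxPolyDP(k,6,True)[:,0].tolist())
E
```

```text
9.825 [0.57047881 0.21443908 0.25517464] 17.987868054062112 0.0700365790090295
[[156, 175], [190, 299], [206, 299], [218, 282], [236, 285], [238, 274], [212, 272], [212, 251], [289, 258], [420, 252], [417, 273], [392, 274], [394, 285], [412, 282], [425, 299], [440, 299], [473, 178], [469, 169]]
```

View pics/w5.png

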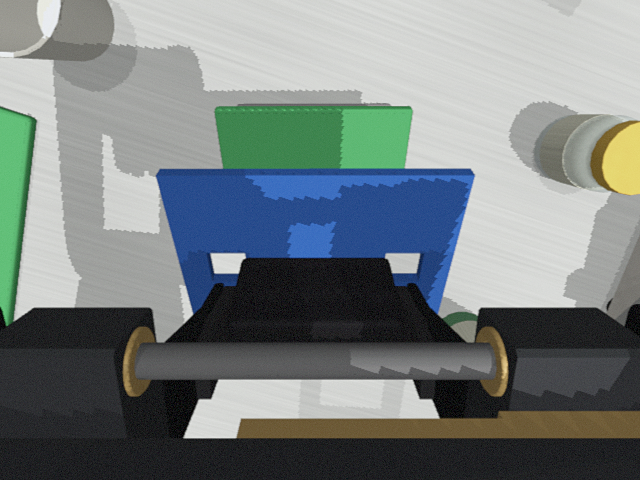

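```bash
cat > held.py <<'E'
from h import *
from scipy.optimize import least_squares
def fit(c,tcp,hd,corners,rear,front):
    yaw=np.radians(hd); T=frame(yaw,0)   # T: heading, left, up
    def pose(q): F=frame(yaw,q[0]); return F, np.asarray(tcp)+T@q[1:]
    def res(q):
        F,O=pose(q); P=lambda *a: proj(c,O+F@np.array(a))
        r=list(P(.05,.065,.006)-corners[0])+list(P(.05,-.065,.006)-corners[1])
        return r+[P(.009,.048,.006)[1]-rear,P(.009,-.048,.006)[1]-rear,P(-.009,.048,0)[1]-front,P(-.009,-.048,0)[1]-front]
    s=least_squares(res,[.35,.01,0,-.03]); F,O=pose(s.x)
    print("tilt",np.degrees(s.x[0]).round(2),"origin rel tcp (fwd,left,up)",s.x[1:].round(4),"res",s.fun.round(1)); return s.x
E
python3 - <<'E'
from held import *
c=load("w5"); s=env.get_state()
fit(c,[.5705,.2144,.2565],17.95,[(156.5,175),(473,177)],252,273)
# expected from grasp on the stand
m=np.load("stand.npz");F,O=m["F"],m["O"]
print("expected",frame(np.radians(17.9),0).T@(O+F@[-.003,0,0]-[.5809,.2175,.1063]))
E
```

```text
tilt 20.12 origin rel tcp (fwd,left,up) [ 0.0127 -0.0016 -0.0265] res [ 0.1  0.6 -0.1 -1.1  0.7  0.9 -0.6 -0.4]
expected [ 0.01429897 -0.00056245 -0.02532606]
```

```bash
python3 - <<'E'
from h import *
m=np.load("mill.npz");F,O=m["F"],m["O"]
f=O+F@[0,.001,.0394]-[0,0,.011]; w=f+F[:,2]*.035
print("final",f,"way",w,"normal",F[:,2]); go(w,8.25); go([w[0],w[1],.28],17.95)
E
```

```text
final [ 0.57771743 -0.28063456  0.12942334] way [ 0.56253342 -0.28283753  0.16088113] normal [-0.43382897 -0.06294195  0.89879405]
pos [0.5705 0.2144 0.2552] head 17.99 -> t [-1.075  3.137  0.628] twist 0.081
pos [0.5705 0.2144 0.2552] head 17.99 -> t [-1.074  3.137 -0.166] twist 0.0
```

Emit:
{"fn": "play_rows", "kwargs": {
  "steps": [
    {"tx": -0.04,"ty": 0.1,"tz": -0.12,"twist": 0,"hand": 0.6},
    {"tx": -0.11,"ty": 0.3,"tz": -0.24,"twist": 0,"hand": 0.6},
    {"tx": -0.2,"ty": 0.55,"tz": -0.24,"twist": 0,"hand": 0.6},
    {"tx": -0.28,"ty": 0.8,"tz": -0.24,"twist": 0,"hand": 0.6},
    {"tx": -0.35,"ty": 1,"tz": -0.24,"twist": 0,"hand": 0.6}
  ]
}}

```text
clock: 10.45
tool_pos: [0.5661, 0.0531, 0.2905]
tcp_rot: [3.103, 0.489, -0.003]
ft_force: [-0.1, 0.4, -2.5]
gripper_width: 0.0699
finger_force: 30.0
```

Emit:
{"fn": "play_rows", "kwargs": {
  "steps": [
    {"tx": -0.09,"ty": 0.25,"tz": 0,"twist": 0,"hand": 0.6},
    {"tx": -0.18,"ty": 0.5,"tz": 0,"twist": 0.02,"hand": 0.6},
    {"tx": -0.27,"ty": 0.75,"tz": 0,"twist": 0.05,"hand": 0.6},
    {"tx": -0.35,"ty": 1,"tz": 0,"twist": 0.081,"hand": 0.6}
  ]
}}

```text
clock: 10.95
tool_pos: [0.5621, -0.1054, 0.2905]
tcp_rot: [-3.134, -0.222, 0.002]
ft_force: [0.1, -0.2, -3.4]
gripper_width: 0.0699
finger_force: 30.0
```

```bash
python3 - <<'E'
from h import *
m=np.load("mill.npz");F,O=m["F"],m["O"]
f=O+F@[0,.001,.0394]-[0,0,.011]; w=f+F[:,2]*.035
go([w[0],w[1],.28],8.25)
E
```

```text
pos [ 0.5621 -0.1054  0.2905] head 8.11 -> t [-0.164  1.172  0.07 ] twist -0.001
```

Emit:
{"fn": "play_rows", "kwargs": {
  "steps": [
    {"tx": -0.04,"ty": 0.25,"tz": 0,"twist": -0.001,"hand": 0.6},
    {"tx": -0.08,"ty": 0.5,"tz": 0,"twist": -0.001,"hand": 0.6},
    {"tx": -0.12,"ty": 0.75,"tz": 0,"twist": -0.001,"hand": 0.6},
    {"tx": -0.15,"ty": 1,"tz": 0,"twist": -0.001,"hand": 0.6},
    {"tx": -0.15,"ty": 1,"tz": 0,"twist": -0.001,"hand": 0.6}
  ]
}}

```text
clock: 11.58
tool_pos: [0.5609, -0.2583, 0.2899]
tcp_rot: [-3.134, -0.223, 0.003]
ft_force: [-0.8, 0.3, -3.0]
gripper_width: 0.0698
finger_force: 30.0
```

```bash
python3 - <<'E'
from h import *
m=np.load("mill.npz");F,O=m["F"],m["O"]
f=O+F@[0,.001,.0394]-[0,0,.011]; w=f+F[:,2]*.035
save("wrist","w6"); go(w,8.25); c=load("w6")
h=cv2.cvtColor(c[0],cv2.COLOR_BGR2HSV)
mm=cv2.inRange(h,(105,120,40),(125,255,255)); mm[300:]=0
k=max(cv2.findContours(mm,cv2.RETR_EXTERNAL,2)[0],key=cv2.contourArea); print(cv2.approxPolyDP(k,6,True)[:,0].tolist())
E
```

```text
pos [ 0.5612 -0.2567  0.29  ] head 8.23 -> t [-0.015  0.175  0.861] twist -0.0
[[156, 175], [190, 299], [205, 299], [218, 282], [236, 284], [238, 274], [212, 272], [210, 252], [419, 252], [417, 273], [392, 274], [394, 285], [413, 282], [424, 299], [440, 299], [474, 176], [470, 169]]
```

Emit:
{"fn": "play_rows", "kwargs": {
  "steps": [
    {"tx": -0.015,"ty": 0.17,"tz": 0.15,"twist": 0,"hand": 0.6},
    {"tx": -0.015,"ty": 0.17,"tz": 0.4,"twist": 0,"hand": 0.6},
    {"tx": -0.015,"ty": 0.17,"tz": 0.65,"twist": 0,"hand": 0.6},
    {"tx": -0.015,"ty": 0.17,"tz": 0.8,"twist": 0,"hand": 0.6},
    {"tx": -0.015,"ty": 0.17,"tz": 0.86,"twist": 0,"hand": 0.6},
    {"tx": -0.015,"ty": 0.17,"tz": 0.86,"twist": 0,"hand": 0.6},
    {"tx": -0.015,"ty": 0.17,"tz": 0.86,"twist": 0,"hand": 0.6}
  ]
}}

```text
clock: 12.5
tool_pos: [0.5649, -0.2809, 0.1635]
tcp_rot: [3.132, 0.23, 0.003]
ft_force: [-0.3, -0.0, -2.5]
gripper_width: 0.0694
finger_force: 30.0
```

```bash
python3 - <<'E'
from h import *
m=np.load("mill.npz");F,O=m["F"],m["O"]
f=O+F@[0,.001,.0394]-[0,0,.011]; w=f+F[:,2]*.035
go(w,8.25);go(f+F[:,2]*.015,8.25);go(f,8.25)
save("wrist","w7"); save("side","side7")
c=load("w7")
print(brass(c,(150,200,500,300)),[proj(c,O+F@[0,y,.015]).round(1) for y in(.042,-.042)])
s=load("side7")[0][225:375,300:500]
cv2.imwrite("pics/c7.png",np.vstack([cv2.resize(s,(400,300)),cv2.resize(c[0][130:310,120:520],(400,180))]))
E
```

```text
pos [ 0.5649 -0.2809  0.1635] head 8.41 -> t [-0.017  0.011  0.017] twist 0.001
pos [ 0.5649 -0.2809  0.1635] head 8.41 -> t [0.041 0.011 0.137] twist 0.001
pos [ 0.5649 -0.2809  0.1635] head 8.41 -> t [0.085 0.011 0.227] twist 0.001
[] [array([237.4, 227.1]), array([395.6, 227.4])]
```

View pics/c7.png

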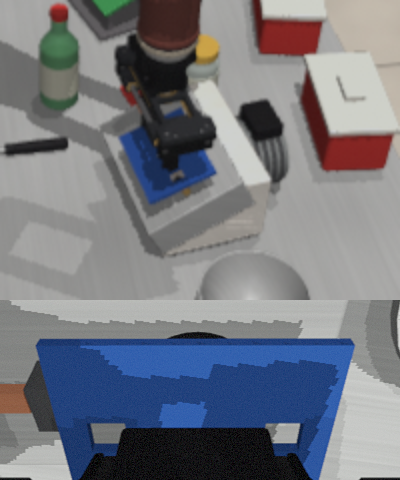

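Emit:
{"fn": "play_rows", "kwargs": {
  "steps": [
    {"tx": 0,"ty": 0,"tz": 0,"twist": 0,"hand": 0.6},
    {"tx": 0,"ty": 0,"tz": 0,"twist": 0,"hand": 0.6}
  ]
}}

```text
clock: 12.85
tool_pos: [0.5642, -0.2806, 0.1622]
tcp_rot: [3.133, 0.23, 0.001]
ft_force: [-0.2, 0.3, -3.1]
gripper_width: 0.0698
finger_force: 30.0
```

```bash
python3 - <<'E'
from h import *
m=np.load("mill.npz");F,O=m["F"],m["O"]
f=O+F@[0,.001,.0394]-[0,0,.011]
for i in range(4):
    env.get_image("top"); s=env.get_state(); print(s["clock"],np.round(s["tool_pos"],4),np.round(F.T@(np.array(s["tool_pos"])-f),4))
E
```

```text
12.9 [ 0.5641 -0.2806  0.1621] [0.0022 0.002  0.0352]
12.95 [ 0.5641 -0.2805  0.1619] [0.0021 0.002  0.0351]
13.0 [ 0.564  -0.2805  0.1618] [0.0021 0.0021 0.0351]
13.05 [ 0.564  -0.2805  0.1618] [0.002  0.0021 0.035 ]
```

Emit:
{"fn": "play_rows", "kwargs": {
  "steps": [
    {"tx": -0.012,"ty": 0.013,"tz": 0.006,"twist": 0,"hand": 0.6},
    {"tx": 0.005,"ty": 0.013,"tz": 0.042,"twist": 0,"hand": 0.6},
    {"tx": 0.022,"ty": 0.013,"tz": 0.078,"twist": 0,"hand": 0.6},
    {"tx": 0.037,"ty": 0.013,"tz": 0.108,"twist": 0,"hand": 0.6},
    {"tx": 0.046,"ty": 0.013,"tz": 0.126,"twist": 0,"hand": 0.6},
    {"tx": 0.055,"ty": 0.013,"tz": 0.144,"twist": 0,"hand": 0.6},
    {"tx": 0.055,"ty": 0.013,"tz": 0.144,"twist": 0,"hand": 0.6},
    {"tx": 0.055,"ty": 0.013,"tz": 0.144,"twist": 0,"hand": 0.6}
  ]
}}

```text
clock: 14.05
tool_pos: [0.5725, -0.2813, 0.1403]
tcp_rot: [3.133, 0.23, 0.0]
ft_force: [-0.5, 0.1, -3.0]
gripper_width: 0.0699
finger_force: 30.0
```

```bash
python3 - <<'E'
from h import *
m=np.load("mill.npz");F,O=m["F"],m["O"]
f=O+F@[0,.001,.0394]-[0,0,.011]
save("wrist","w8"); s=env.get_state(); print(s["clock"],np.round(F.T@(np.array(s["tool_pos"])-f),4),s["ft_force"],s["torque"])
c=load("w8"); print(brass(c,(150,200,500,300)))
cv2.imwrite("pics/c8.png",cv2.resize(c[0][220:310,170:470],(800,240)))
E
```

```text
14.1 [0.0001 0.0001 0.0122] [ 0.32844715  0.23217138 -2.58668022] [0.04002613 0.01232503 0.00094316]
[(np.int32(212), array([227.9, 259. ]), array([217, 254,  23,  14])), (np.int32(213), array([400. , 258.9]), array([388, 254,  24,  14]))]
```

View pics/c8.png

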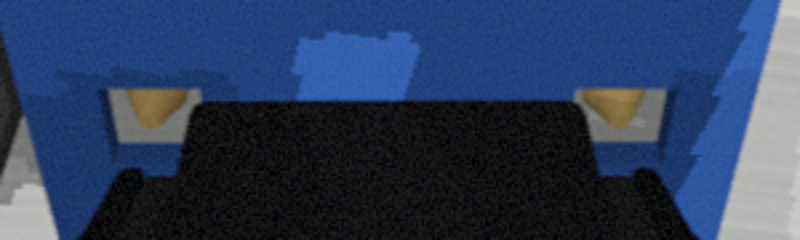

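The pins show centred in both holes at wrist (228,259) and (400,259), and there is no contact force, so I carry on down.

Emit:
{"fn": "play_rows", "kwargs": {
  "steps": [
    {"tx": 0.009,"ty": 0,"tz": 0.018,"twist": 0,"hand": 0.6},
    {"tx": 0.018,"ty": 0,"tz": 0.036,"twist": 0,"hand": 0.6},
    {"tx": 0.026,"ty": 0,"tz": 0.054,"twist": 0,"hand": 0.6},
    {"tx": 0.035,"ty": 0,"tz": 0.072,"twist": 0,"hand": 0.6},
    {"tx": 0.035,"ty": 0,"tz": 0.072,"twist": 0,"hand": 0.6},
    {"tx": 0.035,"ty": 0,"tz": 0.072,"twist": 0,"hand": 0.6}
  ]
}}

```text
clock: 14.85
tool_pos: [0.5764, -0.2809, 0.1296]
tcp_rot: [-3.133, -0.23, 0.004]
ft_force: [-6.9, -1.4, 1.4]
gripper_width: 0.07
finger_force: 30.0
```

```bash
python3 - <<'E'
from h import *
m=np.load("mill.npz");F,O=m["F"],m["O"]
f=O+F@[0,.001,.0394]-[0,0,.011]
save("wrist","w9"); s=env.get_state(); print(s["clock"],np.round(F.T@(np.array(s["tool_pos"])-f),4),s["ft_force"])
c=load("w9"); 
h=cv2.cvtColor(c[0],cv2.COLOR_BGR2HSV)
mm=cv2.inRange(h,(105,120,40),(125,255,255)); mm[300:]=0
k=max(cv2.findContours(mm,cv2.RETR_EXTERNAL,2)[0],key=cv2.contourArea); print(cv2.approxPolyDP(k,6,True)[:,0].tolist())
print([proj(c,O+F@[.05,y,.006]).round(1) for y in(.065,-.065)])
E
```

```text
14.9 [-0.0011 -0.      0.0007] [-7.39933296  0.03922104  1.85874549]
[[152, 176], [191, 299], [205, 299], [216, 283], [210, 251], [420, 251], [412, 282], [425, 299], [439, 299], [477, 179], [473, 169], [156, 169]]
[array([146.6, 168.1]), array([479.9, 168.9])]
```

Emit:
{"fn": "play_rows", "kwargs": {
  "steps": [
    {"tx": 0.004,"ty": 0,"tz": 0.01,"twist": 0,"hand": 0.6},
    {"tx": 0.008,"ty": 0,"tz": 0.02,"twist": 0,"hand": 0.6},
    {"tx": 0.008,"ty": 0,"tz": 0.02,"twist": 0,"hand": 0.6},
    {"tx": 0.008,"ty": 0,"tz": 0.02,"twist": 0,"hand": 0.6}
  ]
}}

```text
clock: 15.4
tool_pos: [0.5769, -0.281, 0.1273]
tcp_rot: [3.133, 0.23, -0.007]
ft_force: [-11.3, 0.7, 7.3]
gripper_width: 0.0698
finger_force: 30.0
```

```bash
cat > chk.py <<'E'
import sys
from h import *
m=np.load("mill.npz");F,O=m["F"],m["O"]
f=O+F@[0,.001,.0394]-[0,0,.011]
n=sys.argv[1]
save("wrist",n); s=env.get_state(); print(s["clock"],np.round(F.T@(np.array(s["tool_pos"])-f),4),s["ft_force"])
c=load(n); 
h=cv2.cvtColor(c[0],cv2.COLOR_BGR2HSV)
mm=cv2.inRange(h,(105,120,40),(125,255,255)); mm[300:]=0
k=max(cv2.findContours(mm,cv2.RETR_EXTERNAL,2)[0],key=cv2.contourArea); print(cv2.approxPolyDP(k,6,True)[:,0].tolist())
print([proj(c,O+F@[x,y,.006]).round(1).tolist() for x in(.05,-.05) for y in(.065,-.065)])
E
python3 chk.py w10
```

```text
15.45 [-0.0017 -0.0002 -0.0016] [-1.08915065e+01  4.64541505e-03  7.33467581e+00]
[[150, 176], [192, 299], [205, 299], [214, 284], [210, 250], [420, 250], [414, 283], [425, 299], [439, 299], [480, 179], [476, 170]]
[[143.8, 170.4], [481.7, 171.2], [196.1, 321.2], [430.0, 321.7]]
```

Emit:
{"fn": "play_rows", "kwargs": {
  "steps": [
    {"tx": 0,"ty": 0,"tz": 0,"twist": 0,"hand": 1},
    {"tx": 0,"ty": 0,"tz": 0,"twist": 0,"hand": 1},
    {"tx": 0,"ty": 0,"tz": 0,"twist": 0,"hand": 1},
    {"tx": 0,"ty": 0,"tz": 0,"twist": 0,"hand": 1},
    {"tx": 0,"ty": 0,"tz": 0,"twist": 0,"hand": 1},
    {"tx": 0,"ty": 0,"tz": -0.1,"twist": 0,"hand": 1},
    {"tx": 0,"ty": 0,"tz": -0.3,"twist": 0,"hand": 1},
    {"tx": 0,"ty": 0,"tz": -0.6,"twist": 0,"hand": 1},
    {"tx": 0,"ty": 0,"tz": -0.9,"twist": 0,"hand": 1},
    {"tx": 0,"ty": 0,"tz": -0.9,"twist": 0,"hand": 1}
  ]
}}

```text
clock: 16.7
tool_pos: [0.5813, -0.2818, 0.2686]
tcp_rot: [3.127, 0.229, 0.014]
ft_force: [-0.2, -0.3, -0.8]
gripper_width: 0.0869
finger_force: 0.0
```

```bash
python3 chk.py w11; python3 - <<'E'
from h import *
m=np.load("mill.npz");F,O=m["F"],m["O"]; c=load("w11")
print(brass(c,(150,150,500,300)),[proj(c,O+F@[0,y,.012]).round(1) for y in(.042,-.042)])
h=cv2.cvtColor(c[0],cv2.COLOR_BGR2HSV); mm=cv2.inRange(h,(105,120,40),(125,255,255)); mm[300:]=0
k=max(cv2.findContours(mm,cv2.RETR_EXTERNAL,2)[0],key=cv2.contourArea)
for uv in cv2.approxPolyDP(k,6,True)[:,0]:
    p,d=ray(c,uv); n=F[:,2]; t=((O+.006*n-p)@n)/(d@n); print(uv,(F.T@(p+t*d-O)).round(4))
cv2.imwrite("pics/c11.png",cv2.resize(c[0][80:310,100:520],(800,438)))
E
```

```text
16.75 [ 0.0617 -0.0008  0.1212] [-1.47799518  0.52008657 -0.009772  ]
[[224, 151], [241, 251], [384, 249], [398, 151]]
[[220.5, 150.2], [400.0, 150.5], [237.8, 248.8], [383.4, 248.8]]
[(np.int32(232), array([258.9, 208.1]), array([252, 200,  15,  20])), (np.int32(229), array([362.7, 207.9]), array([355, 200,  16,  19])), (np.int32(601), array([174.4, 213. ]), array([150, 203,  49,  21]))] [array([257.8, 209.3]), array([363.1, 209.4])]
[224 151] [0.0493 0.0626 0.006 ]
[241 251] [-0.0528  0.0625  0.006 ]
[384 249] [-0.0503 -0.0656  0.006 ]
[398 151] [ 0.0496 -0.0636  0.006 ]
```

View pics/c11.png

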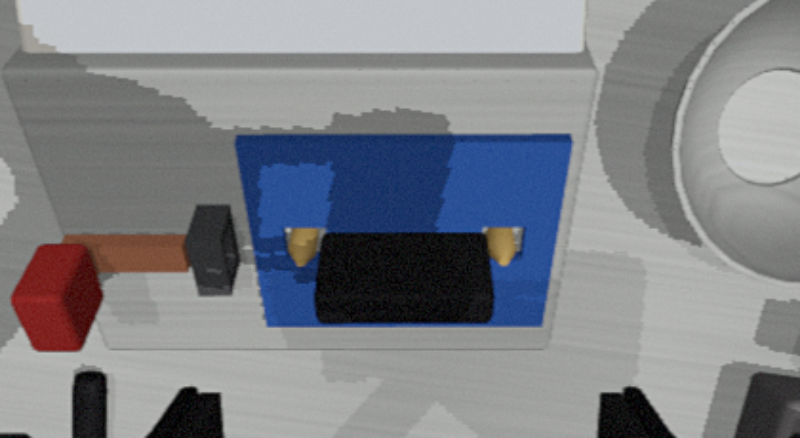

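```bash
python3 - <<'E'
from h import *
m=np.load("mill.npz");F,O=m["F"],m["O"]
env.get_image("top"); G=O+F@[0,.134,.046]-[0,0,.010]; print(G); go(G,8.25)
E
```

```text
[ 0.55575783 -0.14942806  0.13635538]
pos [ 0.5792 -0.2805  0.2629] head 8.39 -> t [-0.029 -0.889  0.842] twist 0.001
```

Emit:
{"fn": "play_rows", "kwargs": {
  "steps": [
    {"tx": -0.01,"ty": -0.3,"tz": 0,"twist": 0,"hand": 0.7},
    {"tx": -0.02,"ty": -0.6,"tz": 0,"twist": 0,"hand": 0.7},
    {"tx": -0.029,"ty": -0.885,"tz": 0.05,"twist": 0.001,"hand": 0.7},
    {"tx": -0.029,"ty": -0.885,"tz": 0.25,"twist": 0.001,"hand": 0.7},
    {"tx": -0.029,"ty": -0.885,"tz": 0.5,"twist": 0.001,"hand": 0.7},
    {"tx": -0.029,"ty": -0.885,"tz": 0.72,"twist": 0.001,"hand": 0.7},
    {"tx": -0.029,"ty": -0.885,"tz": 0.84,"twist": 0.001,"hand": 0.7},
    {"tx": -0.029,"ty": -0.885,"tz": 0.84,"twist": 0.001,"hand": 0.7},
    {"tx": -0.029,"ty": -0.885,"tz": 0.84,"twist": 0.001,"hand": 0.7}
  ]
}}

```text
clock: 17.92
tool_pos: [0.556, -0.15, 0.1366]
tcp_rot: [3.133, 0.226, 0.002]
ft_force: [-0.5, -0.2, 0.8]
gripper_width: 0.061
finger_force: 0.0
```

```bash
python3 - <<'E'
from h import *
m=np.load("mill.npz");F,O=m["F"],m["O"]
G=O+F@[0,.134,.046]-[0,0,.010]; go(G,8.25); print(env.get_state()["ft_force"])
E
```

```text
pos [ 0.556  -0.15    0.1366] head 8.26 -> t [-0.001 -0.004  0.002] twist 0.0
[-0.54287713 -0.22934741  0.82760005]
```

Emit:
{"fn": "play_rows", "kwargs": {
  "steps": [
    {"tx": 0,"ty": 0,"tz": 0,"twist": 0,"hand": 0.1},
    {"tx": 0,"ty": 0,"tz": 0,"twist": 0,"hand": 0.1},
    {"tx": 0,"ty": 0,"tz": 0,"twist": 0,"hand": 0.1},
    {"tx": 0,"ty": 0,"tz": 0,"twist": 0,"hand": 0.1},
    {"tx": 0,"ty": 0,"tz": 0,"twist": 0,"hand": 0.1},
    {"tx": 0,"ty": 0,"tz": 0,"twist": 0,"hand": 0.1},
    {"tx": 0,"ty": 0,"tz": 0,"twist": 0,"hand": 0.1},
    {"tx": 0,"ty": 0,"tz": 0,"twist": 0,"hand": 0.1}
  ]
}}

```text
clock: 18.92
tool_pos: [0.5551, -0.1492, 0.1354]
tcp_rot: [-3.133, -0.227, 0.0]
ft_force: [-0.5, 4.1, 1.9]
gripper_width: 0.0201
finger_force: 30.0
```

Emit:
{"fn": "play_rows", "kwargs": {
  "steps": [
    {"tx": 0,"ty": 0.05,"tz": 0,"twist": 0,"hand": 0.1},
    {"tx": 0,"ty": 0.1,"tz": 0,"twist": 0,"hand": 0.1},
    {"tx": 0,"ty": 0.15,"tz": 0,"twist": 0,"hand": 0.1},
    {"tx": 0,"ty": 0.2,"tz": 0,"twist": 0,"hand": 0.1},
    {"tx": 0,"ty": 0.23,"tz": 0,"twist": 0,"hand": 0.1},
    {"tx": 0,"ty": 0.245,"tz": 0,"twist": 0,"hand": 0.1},
    {"tx": 0,"ty": 0.245,"tz": 0,"twist": 0,"hand": 0.1},
    {"tx": 0,"ty": 0.245,"tz": 0,"twist": 0,"hand": 0.1}
  ]
}}

```text
clock: 19.92
tool_pos: [0.5602, -0.1837, 0.1354]
tcp_rot: [-3.129, -0.227, 0.001]
ft_force: [-2.5, 11.9, 6.5]
gripper_width: 0.0196
finger_force: 30.0
```

Emit:
{"fn": "play_rows", "kwargs": {
  "steps": [
    {"tx": 0,"ty": 0,"tz": 0,"twist": 0,"hand": 0.65},
    {"tx": 0,"ty": 0,"tz": 0,"twist": 0,"hand": 0.65},
    {"tx": 0,"ty": 0,"tz": 0,"twist": 0,"hand": 0.65},
    {"tx": 0,"ty": 0,"tz": 0,"twist": 0,"hand": 0.65},
    {"tx": 0,"ty": 0,"tz": -0.15,"twist": 0,"hand": 0.65},
    {"tx": 0,"ty": 0,"tz": -0.4,"twist": 0,"hand": 0.65},
    {"tx": 0,"ty": 0,"tz": -0.7,"twist": 0,"hand": 0.65},
    {"tx": 0,"ty": 0,"tz": -0.9,"twist": 0,"hand": 0.65},
    {"tx": 0,"ty": 0,"tz": -0.9,"twist": 0,"hand": 0.65},
    {"tx": 0,"ty": 0,"tz": -0.9,"twist": 0,"hand": 0.65}
  ]
}}

```text
clock: 21.18
tool_pos: [0.56, -0.1859, 0.2691]
tcp_rot: [-3.133, -0.226, 0.002]
ft_force: [0.6, -0.1, -0.8]
gripper_width: 0.0566
finger_force: 0.0
```

```bash
python3 chk.py w12; python3 - <<'E'
from h import *
m=np.load("mill.npz");F,O=m["F"],m["O"]; c=load("w12"); save("top","top12"); t=load("top12")
print([b for b in brass(c,(100,100,500,300),(0,150,60),(5,255,255))],[proj(c,O+F@[0,.098+k,.041]).round(1) for k in(0,.006)])
print([b[1] for b in brass(t,(370,180,400,215),(0,150,60),(5,255,255))],[proj(t,O+F@[0,.098+k,.041]).round(1) for k in(0,.006)])
h=cv2.cvtColor(c[0],cv2.COLOR_BGR2HSV); mm=cv2.inRange(h,(105,120,40),(125,255,255)); mm[300:]=0
k=max(cv2.findContours(mm,cv2.RETR_EXTERNAL,2)[0],key=cv2.contourArea)
for uv in cv2.approxPolyDP(k,6,True)[:,0]:
    p,d=ray(c,uv); n=F[:,2]; tt=((O+.006*n-p)@n)/(d@n); print(uv,(F.T@(p+tt*d-O)).round(4))
cv2.imwrite("pics/c12.png",np.hstack([cv2.resize(c[0],(480,360)),cv2.resize(t[0][90:330,90:480],(320,360))]))
E
```

```text
21.225 [0.0571 0.0965 0.1268] [-0.91055107  0.11195965 -0.49078703]
[[537, 142], [359, 139], [355, 191], [368, 191], [370, 203], [368, 212], [353, 213], [352, 241], [496, 240]]
[[357.6, 138.0], [538.8, 138.1], [349.5, 238.8], [495.9, 238.9]]
[(np.int32(1306), array([312.1, 224.3]), array([299, 196,  27,  57]))] [array([311.7, 222.6]), array([303.6, 222.6])]
[] [array([388. , 198.6]), array([386.1, 198.9])]
[537 142] [ 0.0468 -0.0649  0.006 ]
[359 139] [0.0492 0.064  0.006 ]
[355 191] [0.0027 0.0637 0.006 ]
[368 191] [0.0028 0.0533 0.006 ]
[370 203] [-0.0095  0.0506  0.006 ]
[368 212] [-0.019   0.0513  0.006 ]
[353 213] [-0.0201  0.0638  0.006 ]
[352 241] [-0.0527  0.0626  0.006 ]
[496 240] [-0.0514 -0.0655  0.006 ]
```

View pics/c12.png

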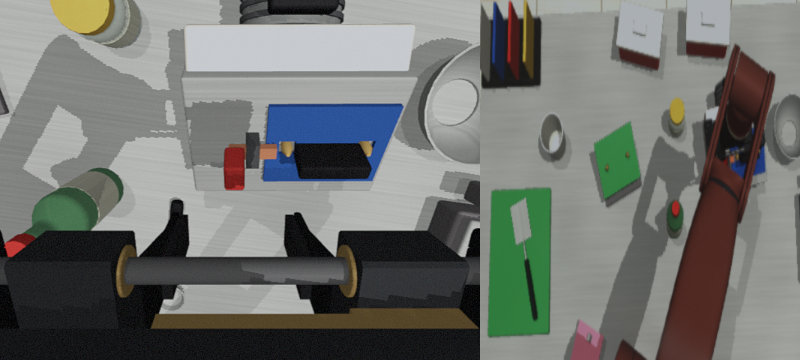

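The picture shows the knob home (block at (312,224) against a predicted (311.7,222.6)), the bolt over the cover's edge and the cover flat on both pins. The bystanders stand where they were and the gripper is clear.

```bash
python3 -c "
from cell import env
print(env.hand_in())"
```

```text
the job is handed in; nothing more can be done
None
```

The job is handed in at about 21 s of the 69 s allowed: the last images showed the cover flat on both mill pins with the red knob home over its edge, though `hand_in()` returned no verdict.

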